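Weigh the crystal ring holder on the two-pan balance

ROBOT

A 6-joint arm with a two-finger parallel gripper is mounted at the origin on the work surface. World frame = base frame: x ahead of the robot, y to its left, z up, the work surface at z = 0. Lengths are in m, angles in degrees, forces in N, time in s.
With the tool pointing down it reaches from about 0.325 to 0.775 m from the base axis. Payload 5.5 kg.
Tool frame: the origin (TCP) lies at the centre of the arm's flange, where the gripper is bolted on; the fingertips stand 182 mm ahead of it and the grasp point (between the pads) lies 163 mm ahead of it; z points along the fingers, y is the line along which they close (so a half turn about z gives the same grasp; the last joint's range is limited). The gripper opens to 88 mm and grips with 3 to 60 N. Pads are 20 mm wide; open, the fingers measure 115 mm over their backs; the gripper's body (75 mm by 178 mm) begins 61 mm behind the grasp point.
Start: joints at [66.022, 5.22, 70.514, -0, 104.267, -3.249], TCP at [0.212, 0.561, 0.405] pointing down, gripper open.
Joint ranges: [-164.24, 164.24], [-49.07, 125.15], [9.68, 141.18], [-86.29, 266.29], [3.28, 154.24], [-151.56, 151.56]. Speed limits (degrees/s): [147.25, 147.25, 172.46, 180, 180, 180].

INTERFACE

Orientations are given as [roll, pitch, yaw] about the fixed x, y, z axes, in that order (R = Rz(yaw) Ry(pitch) Rx(roll)).
In Python, from station import r gives the robot as it stands. The module is installed in compiled form; this text tells all that it offers. Calls block until the motion is done:
- r.reach(position, orientation): joint-space move of the TCP to a pose.
- r.servo_line(position, rotation=None, speed=0.15): straight line of the TCP; rotation=None keeps the orientation; speed is the mean speed in m/s.
- r.move_joints(angles): joint-space move.
- r.let_go() and r.grab(squeeze=None): open the fingers fully, or close them until they stop; squeeze is the grip in N (None keeps the last).
- r.wait(seconds).
- r.inverse_kinematics(position, orientation): joint angles nearest the present ones, or None.
- r.sense(): the state.
- r.snapshot(name): name is "scene" or "top" or "wrist"; returns a dict with "frame" (400x640x3 uint8, red, green, blue), "fx", "fy", "cx", "cy" (pixels), "R" (3x3) and "t" (3): a world point X has camera coordinates R X + t. Camera axes: x right, y down, z forward; pixel columns grow to the right and rows downward; lengths in m; the calibration is good to about 2 mm. A picture is of the moment at which its call begins. There is no depth.
A pose or a line that the arm cannot do raises r.IKError and nothing moves.
- r.hand_in(): hands the job in; it is judged then, once.
The state is a dict: "clock": time; "joints": joint angles; "joint_vel": joint speeds; "joint_torque": joint torques, N m; "tcp_pos": TCP position; "orientation": TCP orientation; "contact_force": force on the tool from outside, world axes, zero at the start; "torque": the same for the moment, N m; "opening": finger opening in m; "gripper_force": force on a finger pad.
Only numpy, scipy, OpenCV 4.12 (cv2) and the standard library are available. Lean on these libraries where they do the work, as an engineer would, in place of code of your own. Each camera call takes 0.05 s, during which the arm holds its last target. There are 200 camera calls.

TASK

Weigh the crystal ring holder that stands in one pan of the balance: set the brass weight and whichever aluminium weights are needed gently in the empty pan until the beam is level, the red pointer resting in the green zone. The brass weight stands too far back under the cabinet's glass top for a hand, so first pull it out onto the table in front with the hook tool, and leave the hook lying on the table when done. Do not touch the crystal holder, and leave the gold ring sizers, the tray and its ring stick where they are.

Things in the scene. Friction and masses are not known exactly. Their poses are not given: they have to be found in the camera images.
- cabinet: Fixed low oak cabinet, 120 mm high, no floor (its contents stand on the table). Origin: at table level, middle of its doorway, on the front face; x points into it, y left. Doorway: y -140 to 140 mm, clear to 104 mm height. Parked glass doors y 140 to 430 mm; side walls 15 mm thick outside y -140 and 430. A glass top covers all of x 0 to 210 mm, so nothing is taken from above; back at x = 195 mm.
- brass_weight_mid (a point): Centre (half-way up) of the 500 g brass weight: a disc 48 mm across and 26 mm high with an upright grip stem on top, 20 mm across and 38 mm tall; 64 mm high in all. It starts standing in the cabinet's doorway, its axis 45 to 65 mm in from the front face, seen through the glass top (depth readings there are of the glass).
- weight80_mid (a point): Centre (half-way up) of the 80 g aluminium weight, the slimmest: body 28 mm across, 28 mm high, with a grip stem 20 mm across and 36 mm tall on top; 64 mm high in all, standing on the table.
- weight160_mid (a point): Centre (half-way up) of the 160 g aluminium weight: body 38 mm across, 36 mm high, with a grip stem 20 mm across and 36 mm tall on top; 72 mm high in all, standing on the table.
- weight240_mid (a point): Centre (half-way up) of the 240 g aluminium weight, the stoutest: body 44 mm across, 46 mm high, with a grip stem 20 mm across and 36 mm tall on top; 82 mm high in all, standing on the table.
- hook_handle (a point): Middle of the handle of the hook tool (180 g, lying flat), 18 mm above its underside. x points along the tool from handle to hook, y to the side the hook bends to, z up. Blue handle 90 mm long (x -45 to 45), 16 mm wide, 36 mm high. A steel shaft 10 mm wide, 12 mm high runs along the underside to x = 178 mm; the hook itself is told under the pocket point.
- hook_pocket (a point): Middle of the hook crossbar's inner face, 170 mm ahead of and 32 mm to the +y side of the handle's middle, 6 mm above the underside. Axes as for the handle. Measured from the handle's middle, the crossbar is at x 170 to 178, y -5 to 67 mm, and a short lip (y 59 to 67) comes back from its end to x = 160; so the pocket is 54 mm wide (y 5 to 59). All 12 mm high.
- hook: The hook tool as a whole; origin on its underside below the handle's middle, same axes.
- balance: White two-pan balance, fixed. Origin: centre of its foot's underside; y along the beam, from the weights pan to the crystal's pan, z up. Foot 100 x 220 x 22 mm. Beam pivot 60 mm up, arms 100 mm. Between the pans stands a thin scale plate 60 mm wide (along y), 156 mm high, with the green zone. The pans stay level, so where in a pan a weight stands makes no difference.
- beam (a joint): Angle of the balance beam: 0 level, negative when the crystal's pan is low (it starts on the stop at -0.25), positive when the weights pan is low; stops at -0.25 and 0.25. Between the stops the angle is proportional to the difference in load, 0.085 rad per 100 g, and settles in about 1 s. The green zone spans -0.057 to 0.057.
- pan_weights_floor (a point): Centre of the upper face of the pan that is empty at the start, for the weights: steel, usable 116 mm across, with a rim 4 mm high; 95 mm above the table when level, 120 mm at the start. x, y, z axes parallel to the balance's.
- pan_crystal_floor (a point): Centre of the upper face of the other, equal pan, which carries the crystal ring holder.
- pan_weights: The weights pan; origin 35 mm below the centre of its upper face.
- crystal: Crystal glass ring holder: round foot 76 mm across under a cone, 96 mm high, with gold rings on it; origin at the centre of its underside. It weighs between 570 and 770 g. Not to be touched.
- sizer_a: Gold-tone ring sizer, a cone on a foot 38 mm across, 64 mm high; origin at the centre of its underside. Stands at the back of the cabinet; leave alone.
- sizer_b: A second such sizer, also at the back of the cabinet; leave alone.
- sizer_c: A third such sizer, on the table near the aluminium weights; leave alone.
- tray: Grey plastic tray, fixed, 210 x 80 mm, 22 mm high; origin at the centre of its underside.
- ring_stick: Aluminium ring stick, 187 mm long, 25 mm thick, lying in the tray along its x; leave alone.
Mind the look-alikes: they are no part of the job. What is shaped like the hook but brown is not meant. Leave any pink look-alike of the part that bears weight240_mid alone.

How it is judged:
By the outcome, as a careful person would: the job done as asked, in the order asked, and still so for the second after the job is handed in, with the robot touching nothing.
It also fails if it takes over 72 s, if anything falls off the work surface, if the arm or the gripper's body presses on something with over 40 N, if the wrist force passes 120 N, or if a joint passes its speed limit or range.

## Working session

There is one attempt and no reset: what is moved stays moved. The work goes in short steps, each a Python script; the robot and the scene stay as the last script left them, time stands still between calls to the robot, and variables do not carry over. Pictures are saved under pics/ and viewed, at most 16 in all, crops included, and the job is handed in when it is done.

```bash
mkdir -p pics
cat > h.py <<'E'
import numpy as np, cv2
from station import r
def snap(n,f=None):
    s=r.snapshot(n); s["R"]=np.array(s["R"]); s["t"]=np.array(s["t"])
    if f: cv2.imwrite("pics/"+f,s["frame"][:,:,::-1])
    return s
def ray(s,u,v):
    d=s["R"].T@np.array([(u-s["cx"])/s["fx"],(v-s["cy"])/s["fy"],1]); c=-s["R"].T@s["t"]; return c,d/np.linalg.norm(d)
def onz(s,u,v,z):
    c,d=ray(s,u,v); return c+d*(z-c[2])/d[2]
def proj(s,X):
    p=s["R"]@np.array(X)+s["t"]; return np.array([s["fx"]*p[0]/p[2]+s["cx"],s["fy"]*p[1]/p[2]+s["cy"]])
E
python3 - <<'E'
from h import *
for n in ("scene","top"):
    s=snap(n,n+"0.png"); print(n,s["fx"],s["cx"],s["cy"],-s["R"].T@s["t"],s["R"].round(3).tolist())
print(r.sense())
E
```

```text
scene 437.4960781426501 328.8185449812741 191.25972195050417 [ 1.39405762 -0.09358832  0.83116731] [[0.08, 0.997, 0.005], [0.643, -0.048, -0.765], [-0.762, 0.064, -0.644]]
top 491.61344909674983 319.25049781365163 197.22952772746075 [ 0.19749999 -0.0116247   1.65280852] [[-0.05, -0.999, 0.004], [-0.978, 0.048, -0.203], [0.202, -0.014, -0.979]]
{'clock': 0.1, 'joints': array([ 6.60209968e+01,  5.25843205e+00,  7.05736757e+01,  6.20701632e-04,
        1.04267663e+02, -3.24778925e+00]), 'joint_vel': array([ 0.00184357, -0.22518602, -0.14446447,  0.05790224, -0.05645288,
        0.01377057]), 'joint_torque': array([ 3.41358813e-03, -4.47855949e+01, -4.07571065e+01,  7.00215599e-02,
        2.83687748e-02, -1.06681014e-04]), 'tcp_pos': array([0.21240254, 0.56120017, 0.40363633]), 'orientation': array([-1.79900424e+02, -6.25328775e-03,  1.59268933e+02]), 'contact_force': array([ 0.39079418,  0.48254433, -0.41608342]), 'torque': array([ 0.00282738, -0.00123128, -0.02734801]), 'gripper_force': 0.0, 'opening': 0.08782737572499039}
```

View pics/scene0.png

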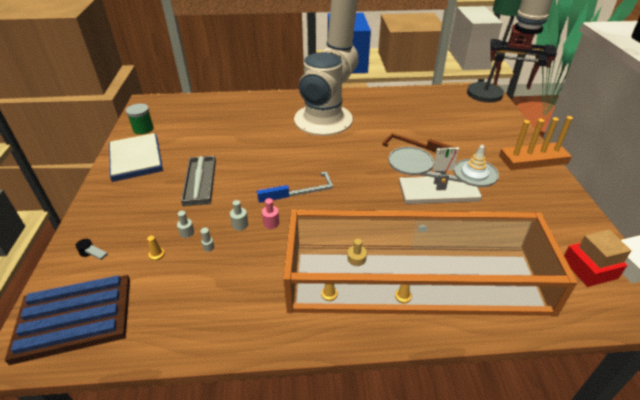

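View pics/top0.png

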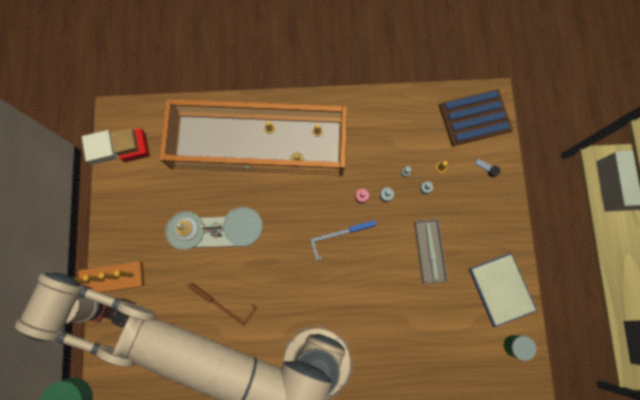

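The top view shows the blue hook: handle (362,228), shaft to (313,241), crossbar down to (318,258). Its look-alike is the brown hook at (225,305). The brass weight is at (297,157), and the sizers in the cabinet at (269,127) and (317,130). Grey weights are at (387,194), (427,187) and (407,171), the pink look-alike at (362,196) and sizer_c at (442,166). The empty pan is at (242,227) and the crystal's at (184,230). I choose the blue hook and the grey weights, and check them in one crop.

Run:
```python
import cv2, numpy as np
a=cv2.imread("pics/scene0.png")[160:275,160:360]; b=cv2.imread("pics/top0.png")[95:270,260:460]
A=cv2.resize(a,None,fx=3,fy=3,interpolation=cv2.INTER_CUBIC)[:, :600]; B=cv2.resize(b,None,fx=3,fy=3,interpolation=cv2.INTER_CUBIC)
cv2.imwrite("pics/sc.png",cv2.resize(a,None,fx=4,fy=4,interpolation=cv2.INTER_CUBIC)); cv2.imwrite("pics/tc.png",cv2.resize(b,(680,595),interpolation=cv2.INTER_CUBIC))
```

```text
(no output)
```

View pics/sc.png

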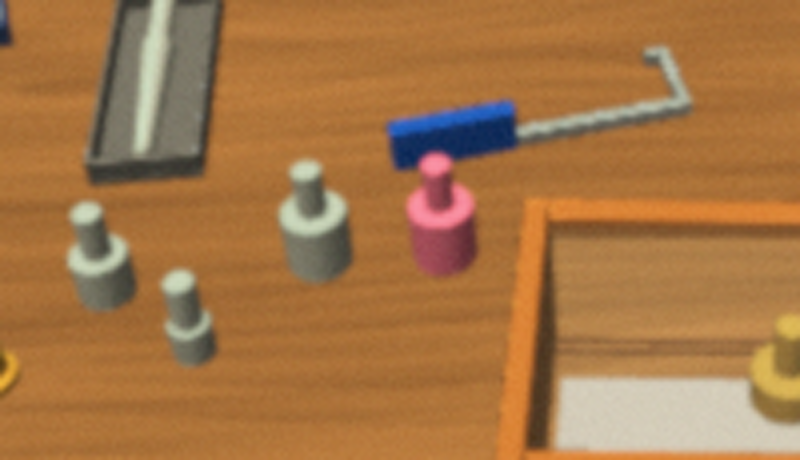

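View pics/tc.png

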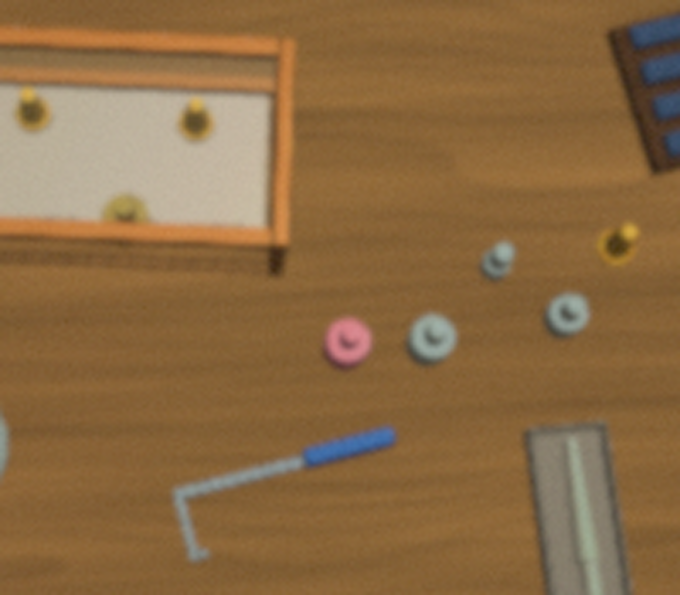

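Shapes confirmed in the crops. The 240 g weight is the stout grey one, stem top at scene (236.5,202). The 160 g is at (182,213) and the 80 g, the slimmest, at (205,229). The pink twin at (269,200) is left out. The brass stem top is at (357.5,241), and the hook is blue with its lip towards the robot. Now the positions.

```bash
cat > loc.py <<'E'
from h import *
s=snap("scene"); t=snap("top")
def tri(a,b):
    c1,d1=ray(s,*a); c2,d2=ray(t,*b)
    k=np.linalg.lstsq(np.c_[d1,-d2],c2-c1,rcond=None)[0]; p,q=c1+k[0]*d1,c2+k[1]*d2
    return ((p+q)/2).round(4),np.linalg.norm(p-q).round(4)
def tc(u,v): return 260+u/3.4, 95+v/3.4
for n,sp,tp,z in (("w80",(205,229.7),tc(505,250),.064),("w160",(181.8,212.8),tc(570,314),.072),("w240",(236.5,202.3),tc(434,334),.082),("pink",(269,200.5),tc(350,339),.082),("brass",(357.5,241),tc(125,207),.064)):
    print(n,onz(s,*sp,z).round(4),onz(t,*tp,z).round(4),tri(sp,tp)[0])
hsv=cv2.cvtColor(t["frame"],cv2.COLOR_RGB2HSV)
m=cv2.inRange(hsv,(100,120,90),(130,255,255)); m[:200]=0; m[250:]=0; m[:,:300]=0;m[:,400:]=0
p=np.argwhere(m)[:,::-1]; c=p.mean(0); H=onz(t,*c,.034)
corner=onz(t,*tc(182,491),.012); lip=onz(t,*tc(196,556),.012)
print("handle",c,H,"corner",corner,np.linalg.norm(corner-H),"lip",lip)
d=corner-H; print("th",np.degrees(np.arctan2(d[1],d[0])), cv2.minAreaRect(p.astype(np.float32)))
for tp in ((260,163.2),(343.8,166.5),(163,161)): print("front top",onz(t,*tp,.12))
for sp in ((291,212),(547,213)): print("sc front",onz(s,*sp,.12))
for tp in ((269,130),(317,132)): print("sizer",onz(t,*tp,.01))
# pan discs
for n,tp,z in (("panW",(242.5,227),.12),("panC",(184,230),.07)): print(n,onz(t,*tp,z))
E
python3 loc.py
```

```text
w80 [ 0.6104 -0.3325  0.064 ] [ 0.6092 -0.3379  0.064 ] [ 0.6091 -0.3354  0.0631]
w160 [ 0.5531 -0.3967  0.072 ] [ 0.54   -0.3937  0.072 ] [ 0.5425 -0.3983  0.0621]
w240 [ 0.5344 -0.2595  0.082 ] [ 0.5246 -0.2586  0.082 ] [ 0.5262 -0.2604  0.0747]
pink [ 0.5336 -0.1763  0.082 ] [ 0.5237 -0.1776  0.082 ] [ 0.5252 -0.1777  0.0747]
brass [0.6766 0.0368 0.064 ] [0.6714 0.0335 0.064 ] [0.6728 0.0355 0.0601]
handle [362.23404255 226.05319149] [ 0.42746876 -0.17302173  0.034     ] corner [ 0.39362409 -0.00918851  0.012     ] 0.16873288602474465 lip [ 0.32928092 -0.01981067  0.012     ]
th 101.67197583044184 ((362.1470947265625, 226.0882568359375), (3.6380343437194824, 24.981168746948242), 75.96376037597656)
front top [0.63591662 0.15148509 0.12      ]
front top [ 0.61166763 -0.11816466  0.12      ]
front top [0.65858721 0.46398231 0.12      ]
sc front [ 0.62293447 -0.11874818  0.12      ]
sc front [0.6723781  0.49106954 0.12      ]
sizer [0.7865897  0.12854879 0.01      ]
sizer [ 0.77103321 -0.03939891  0.01      ]
panW [0.43087649 0.21171981 0.12      ]
panC [0.43805422 0.40834003 0.07      ]
```

Run:
```python
from h import *
r.reach([.4275,-.173,.33],[180,0,101.7]); w=snap("wrist","w1.png"); t=snap("top","t1.png")
print(r.sense()["clock"],r.sense()["joints"].round(1),-w["R"].T@w["t"],w["R"].round(3).tolist(),proj(w,[.4275,-.173,.036]),proj(w,[.3936,-.0092,.012]))
```

```text
3.0083 [-26.2 -16.6  98.5   0.   98.1 -38. ] [ 0.4148376  -0.1055686   0.30951467] [[0.979, 0.204, 0.0], [0.198, -0.948, 0.248], [0.051, -0.243, -0.969]] [317.52190505 198.75814195] [317.69164658 -23.10269346]
```

View pics/w1.png

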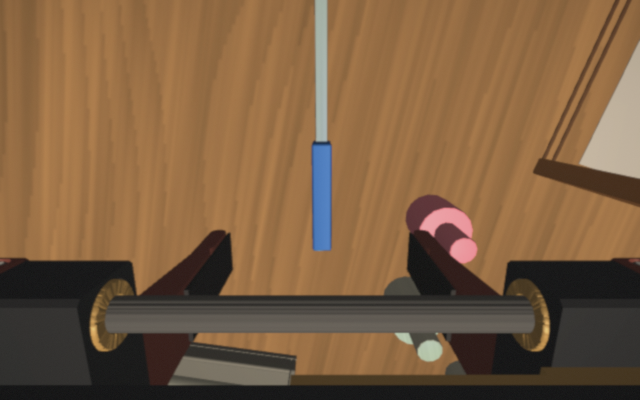

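The wrist view shows the blue handle straight below, spanning (321,143) to (321,250), with the pink weight off to the right at (455,235). I refine from the mask and grasp.

```bash
cat >> h.py <<'E'
def blue(s,z=.036):
    m=cv2.inRange(cv2.cvtColor(s["frame"],cv2.COLOR_RGB2HSV),(100,110,60),(130,255,255))
    n,l,st,ce=cv2.connectedComponentsWithStats(m); 
    i=1+np.argmax(st[1:,4]); p=np.argwhere(l==i)[:,::-1].astype(np.float32)
    (c,wh,a)=cv2.minAreaRect(p); b=cv2.boxPoints((c,wh,a)); W=np.array([onz(s,*q,z) for q in b])
    e=[W[1]-W[0],W[2]-W[1]]; d=max(e,key=np.linalg.norm); return W.mean(0),np.degrees(np.arctan2(d[1],d[0]))%180,np.linalg.norm(e,axis=1)
E
python3 - <<'E'
from h import *
w=snap("wrist"); c,th,L=blue(w); print(c,th,L)
e=np.array([np.cos(np.radians(th)),np.sin(np.radians(th))]); g=c[:2]+.01*e
r.servo_line([*g,.23],[180,0,th],speed=.2); r.servo_line([*g,.193],speed=.1); r.grab(40)
print(r.sense()["opening"],r.sense()["gripper_force"])
r.servo_line([*g,.26],speed=.15)
w=snap("wrist","w2.png"); s=snap("scene","s2.png");s=r.sense(); print(s["clock"],s["opening"],s["tcp_pos"],s["orientation"],s["contact_force"])
E
```

```text
[ 0.43001476 -0.17149387  0.036     ] 102.20890007288821 [0.01399567 0.08906518]
0.015905799501240443 39.99996542930603
6.025 0.01567664580056682 [ 0.42753251 -0.16155123  0.25825348] [-1.79873059e+02 -9.37460230e-02  1.02208764e+02] [-0.12174791  0.2708348  -1.5920397 ]
```

View pics/s2.png

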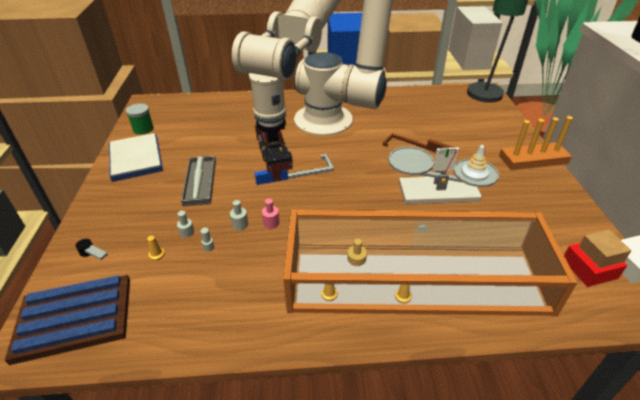

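Hook in hand, level. Next the entry pose in front of the doorway, right of the weight.

```bash
cat >> h.py <<'E'
YC=-4.6
def hookto(hx,hy,z,yaw=YC,speed=.15,line=True):
    # handle middle at cabinet-parallel world xy; grasp 10 mm ahead of it; z = hook underside height
    a=np.radians(yaw); p=[hx+.01*np.cos(a),hy+.01*np.sin(a),.193+z-0.0]
    (r.servo_line if line else r.reach)(p,[180,0,yaw],*( [speed] if line else []))
E
python3 - <<'E'
from h import *
hookto(.426,-.047,.04,line=False)
w=snap("wrist","w3.png"); t=snap("top","t3.png"); s=r.sense(); print(s["clock"],s["joints"].round(1),s["tcp_pos"],s["orientation"])
print("brass pred",proj(w,[.673,.036,.026]),"tip",proj(w,[.426+.174*.997,-.047-.174*.08,.05]))
E
```

```text
7.9583 [-10.7 -18.6 109.9  -0.   88.7  83.9] [ 0.43596939 -0.04794375  0.23298842] [ 1.79998888e+02  2.96674522e-03 -4.59334225e+00]
brass pred [  67.25190132 -302.1330921 ] tip [ 321.59566043 -146.93964125]
```

View pics/w3.png

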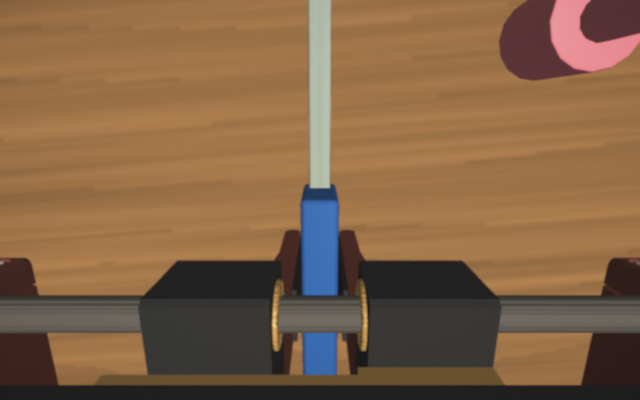

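The wrist view shows the hook level and straight ahead, shaft up the centre at x=320, pink weight at top right, clear. Now I pin down the brass weight by mask in both fixed views, then enter.

Run:
```python
from h import *
for n,(x0,x1,y0,y1) in (("scene",(340,375,232,272)),("top",(285,310,145,163))):
    s=snap(n); f=cv2.cvtColor(s["frame"],cv2.COLOR_RGB2HSV)
    m=cv2.inRange(f,(15,110,80),(32,255,255)); M=np.zeros_like(m); M[y0:y1,x0:x1]=m[y0:y1,x0:x1]
    k,l,st,ce=cv2.connectedComponentsWithStats(M); i=1+np.argmax(st[1:,4]); x,y,w,h,a=st[i]; print(n,st[i],ce[i])
    if n=="scene":
        rows=[(v,np.where(l[v]==i)[0].min(),np.where(l[v]==i)[0].max()) for v in range(y,y+h)]; print(rows)
        for dx in (.66,.67,.68,.69): 
            # predicted extents: stem top far edge, foot near edge, disc side extents
            print(dx,proj(s,[dx-.01,.036,.064]),proj(s,[dx+.024,.036,0]),proj(s,[dx,.012,.026])[0],proj(s,[dx,.06,.026])[0])
```

```text
scene [340 232  35  33 937] [356.9167556  245.52508004]
[(232, np.int64(340), np.int64(374)), (233, np.int64(340), np.int64(374)), (234, np.int64(340), np.int64(374)), (235, np.int64(340), np.int64(374)), (236, np.int64(340), np.int64(374)), (237, np.int64(340), np.int64(374)), (238, np.int64(340), np.int64(374)), (239, np.int64(340), np.int64(374)), (240, np.int64(340), np.int64(374)), (241, np.int64(340), np.int64(374)), (242, np.int64(340), np.int64(374)), (243, np.int64(340), np.int64(374)), (244, np.int64(340), np.int64(374)), (245, np.int64(340), np.int64(371)), (246, np.int64(340), np.int64(372)), (247, np.int64(340), np.int64(374)), (248, np.int64(340), np.int64(374)), (249, np.int64(340), np.int64(373)), (250, np.int64(340), np.int64(374)), (251, np.int64(340), np.int64(374)), (252, np.int64(340), np.int64(374)), (253, np.int64(340), np.int64(374)), (254, np.int64(347), np.int64(374)), (255, np.int64(348), np.int64(366)), (256, np.int64(348), np.int64(365)), (257, np.int64(348), np.int64(365)), (258, np.int64(348), np.int64(364)), (259, np.int64(348), np.int64(364)), (260, np.int64(349), np.int64(364)), (261, np.int64(349), np.int64(364)), (262, np.int64(350), np.int64(363)), (263, np.int64(351), np.int64(362)), (264, np.int64(352), np.int64(360))]
0.66 [355.76664526 233.09361869] [356.36297345 261.04636186] 345.9906246097888 365.17968844182525
0.67 [356.29027058 236.04092832] [356.88336437 264.14942841] 346.43765909586534 365.76077730371685
0.68 [356.82146406 239.03083652] [357.41116889 267.2967019 ] 346.89106219276096 366.35012072839334
0.69 [357.36039096 242.06427355] [357.94654656 270.48913379] 347.35097097106467 366.9478958623297
top [287 153  18  10 100] [295.89 157.71]
```

```bash
cat >> h.py <<'E'
a_=np.radians(YC); E_=np.array([np.cos(a_),np.sin(a_)]); N_=np.array([-E_[1],E_[0]]); B=np.array([.672,.035])
def hk(x,y,z,speed=.15): hookto(*(B+(x-.170)*E_+y*N_),z,speed=speed)  # pocket face x ahead of weight axis, handle y beside
E
python3 - <<'E'
from h import *
hk(-.075,-.100,.02,.2); hk(-.075,-.100,.005); print(r.sense()["contact_force"])
hk(.038,-.100,.005); print(r.sense()["contact_force"])
hk(.038,-.032,.005,.1); s=r.sense(); print(s["clock"],s["contact_force"],s["opening"])
s=snap("scene","s4.png"); t=snap("top","t4.png")
a=s["frame"][190:300,270:430,::-1]; b=t["frame"][110:250,240:390,::-1]
A=cv2.resize(a,(400,275),interpolation=2); Bb=cv2.resize(b,(400,373),interpolation=2); Z=np.zeros((373,800,3),np.uint8); Z[:275,:400]=A; Z[:,400:]=Bb; cv2.imwrite("pics/c4.png",Z)
E
```

```text
[-0.51447255  0.41969734 -1.30106529]
[-0.70843661 -0.6082605  -1.72142359]
10.3 [-0.1157457  -0.26048961 -1.23125651] 0.016215233376596205
```

View pics/c4.png

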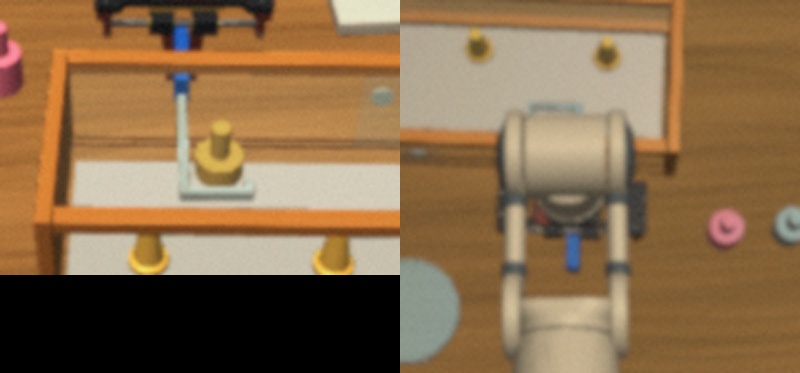

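The crossbar sits behind the brass weight, which stands between shaft and lip. Pull.

Run:
```python
from h import *
hk(.038,-.032,.0015); hk(-.126,-.032,.0015,.07); s=r.sense(); print(s["contact_force"])
hk(-.123,-.032,.0005,.05); r.let_go()
p=r.sense()["tcp_pos"]; r.servo_line([p[0],p[1],.30],speed=.25)
# look over the weight: camera sits ~.07 ahead of tcp
w=snap("wrist","w5.png"); s=r.sense(); print(s["clock"],s["tcp_pos"])
print(proj(w,[*(B-.15*E_),.064]))
```

```text
[ 3.23164149 -0.97549683 -2.40970231]
15.2 [0.38711558 0.02579677 0.29840251]
[263.02831056  -9.79960412]
```

View pics/w5.png

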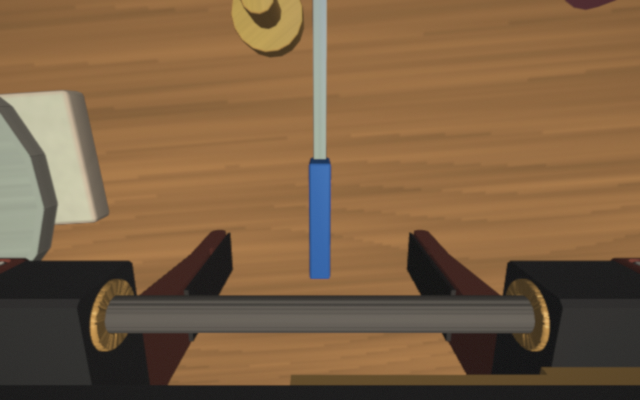

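The brass weight is out in front of the cabinet, disc at (267,17), and the hook lies flat with its handle at (320,220). Hover over the weight, measure, grasp.

```bash
cat >> h.py <<'E'
def blob(s,lo,hi,near,rad=70):
    m=cv2.inRange(cv2.cvtColor(s["frame"],cv2.COLOR_RGB2HSV),lo,hi)
    M=np.zeros_like(m); cv2.circle(M,(int(near[0]),int(near[1])),rad,255,-1); m&=M
    m=cv2.morphologyEx(m,cv2.MORPH_OPEN,np.ones((3,3)))
    n,l,st,ce=cv2.connectedComponentsWithStats(m)
    return m,l,st,ce
E
python3 - <<'E'
from h import *
G=B-.15*E_; r.reach([*G,.35],[180,0,YC])
w=snap("wrist","w6.png"); u=proj(w,[*G,.03]); print(u, r.sense()["clock"])
f=w["frame"]; hsv=cv2.cvtColor(f,cv2.COLOR_RGB2HSV); u=u.astype(int)
print(hsv[u[1]-60:u[1]+61:10,u[0]].tolist())
m,l,st,ce=blob(w,(20,90,60),(32,255,255),u); print(st,ce)
cv2.imwrite("pics/c6.png",np.hstack([f[u[1]-90:u[1]+90,u[0]-120:u[0]+120,::-1],cv2.merge([m]*3)[u[1]-90:u[1]+90,u[0]-120:u[0]+120]]))
E
```

```text
[320.1045319  189.63382248] 15.8833
[[15, 138, 142], [15, 139, 150], [23, 36, 114], [15, 130, 139], [21, 139, 191], [21, 139, 182], [18, 143, 132], [21, 141, 196], [20, 144, 196], [15, 140, 148], [15, 138, 153], [15, 139, 138], [15, 140, 148]]
[[     0      0    640    400 254181]
 [   290    164     52     50   1819]] [[319.52598345 199.57871359]
 [315.86915888 188.50082463]]
```

View pics/c6.png

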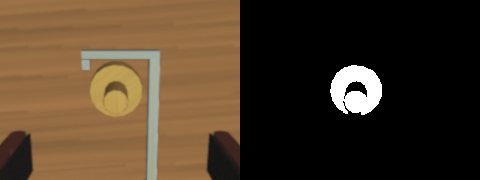

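The crop shows the brass disc centred at about (316,189), standing in the hook's pocket. Its stem is clear, so grasp it, lift, and look at the pan.

Run:
```python
from h import *
w=snap("wrist"); P=onz(w,316,189.5,.026); print(P)
r.servo_line([P[0],P[1],.25],speed=.2); r.servo_line([P[0],P[1],.214],speed=.08); r.grab(30)
s=r.sense(); print(s["opening"],s["contact_force"])
r.servo_line([P[0],P[1],.34],speed=.2); 
r.reach([.431,.09,.42],[180,0,90]); s=r.sense(); print(s["opening"],s["contact_force"],s["clock"],s["joints"].round(0))
w=snap("wrist","w7.png"); print(proj(w,[.431,.212,.12]))
```

```text
[0.52173099 0.05064094 0.026     ]
0.019768449627338085 [ 0.17692176 -0.85176177  0.26041215]
0.019319056585639177 [-0.26490591  0.74802653 -5.83678867] 20.4083 [  7. -19.  91.  -0. 108.   7.]
[318.36359239  36.01609891]
```

View pics/w7.png

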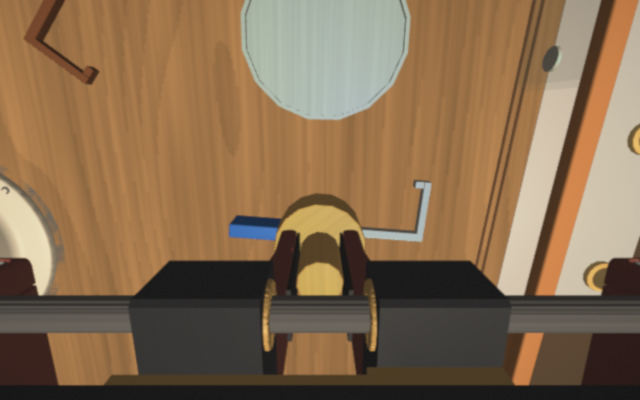

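The empty pan spans (241–411), lower rim at (326,119), a few mm right of my estimate. The weight is held upright. Lower it until the pan carries it, then release.

```bash
cat >> h.py <<'E'
def setdown(x,y,h,z0,yaw=90):
    """h: underside below TCP; z0: pan floor guess. Lower till the pan carries the load."""
    r.reach([x,y,z0+h+.06],[180,0,yaw]); r.servo_line([x,y,z0+h+.006],speed=.15); r.wait(.2)
    f0=r.sense()["contact_force"][2]; z=z0+h+.006
    for i in range(25):
        z-=.002; r.servo_line([x,y,z],speed=.03); f=r.sense()["contact_force"][2]
        if f>-.6: break
    print("down",f0,f,"pan z",z-h); r.let_go(); 
    r.servo_line([x,y,z+.07],speed=.2); r.wait(.6)
E
python3 - <<'E'
from h import *
w=snap("wrist"); a,b,c=[onz(w,*q,.123) for q in ((241,33),(411,33),(326,119))]; print(a,b,c)
rr=np.linalg.norm(a-b)/2; C=np.array([(a[0]+b[0])/2,c[1]+rr]); print("pan",C,rr)
n=np.array([np.sin(np.radians(4)),np.cos(np.radians(4))])
if abs(C-[.431,.212]).max()<.015:
    p=C-.028*n*[0.5,1]; np.save("C.npy",C); setdown(*p,.214,.12)
    r.reach([.431,.05,.42],[180,0,90]); 
    w=snap("wrist","w8.png"); s=snap("scene","s8.png"); t=snap("top"); print(r.sense()["clock"])
    cv2.imwrite("pics/c8.png",np.vstack([cv2.resize(s["frame"][110:220,370:530,::-1],(720,495),interpolation=2)]))
E
```

```text
[0.37476793 0.21350451 0.123     ] [0.49843464 0.21336593 0.123     ] [0.43685543 0.15250819 0.123     ]
pan [0.43660129 0.21434158] 0.061833390790957815
down -3.983670681644081 0.40486727950634294 pan z 0.11799999999999997
25.6917
```

View pics/c8.png

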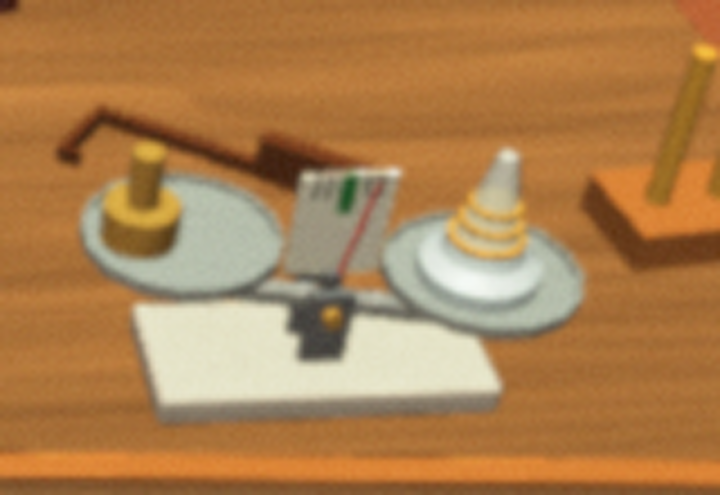

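The brass weight stands on the left of the pan and the red pointer tip is still right of the green zone: (381,180) against (348,192) in the crop. I measure the beam angle against the start picture.

```bash
cat > ang.py <<'E'
from h import *
def redline(bgr):
    f=bgr[140:185,425:470].astype(float); R=f[...,2]-np.maximum(f[...,1],f[...,0]); G=f[...,1]-np.maximum(f[...,2],f[...,0])
    R[f[...,1]>150]*=1
    w=np.clip(R-25,0,None)*(np.abs(f[...,1]-f[...,0])<25); g=np.clip(G-15,0,None)
    out=[(v+140,round(425+(w[v]*np.arange(45)).sum()/w[v].sum(),2)) for v in range(45) if w[v].sum()>20]
    ys,xs=np.mgrid[:45,:45]; return out,((g*xs).sum()/g.sum()+425,(g*ys).sum()/g.sum()+140)
def pans(bgr):
    h=cv2.cvtColor(bgr,cv2.COLOR_BGR2HSV); return [v for v in range(140,190)],
if __name__=="__main__":
    for n in ("scene0","s8"):
        im=cv2.imread(f"pics/{n}.png"); print(n,redline(im))
    s=snap("scene")
    C=np.load("C.npy"); n=np.array([np.sin(np.radians(4.)),np.cos(np.radians(4.))]); O=C+.1*n
    for a in (-.25,-.2,-.15,-.1,-.05,0):
        print(a,[proj(s,[*(O-n*L*np.sin(a)),.06+L*np.cos(a)]).round(1).tolist() for L in (.04,.06,.08)], "pan rim near", proj(s,[C[0]+.06,C[1],.095-.1*np.sin(a)]).round(1))
E
python3 ang.py
```

```text
scene0 ([(142, np.float64(430.09)), (143, np.float64(430.78)), (144, np.float64(432.64)), (145, np.float64(433.44)), (146, np.float64(435.27)), (147, np.float64(431.05)), (148, np.float64(430.47)), (149, np.float64(431.3)), (150, np.float64(442.56)), (151, np.float64(455.4)), (152, np.float64(455.24)), (153, np.float64(454.73)), (154, np.float64(454.24)), (155, np.float64(453.64)), (156, np.float64(453.29)), (157, np.float64(452.56)), (158, np.float64(452.07)), (159, np.float64(451.48)), (160, np.float64(450.98)), (161, np.float64(450.45)), (162, np.float64(449.86)), (163, np.float64(449.39)), (164, np.float64(448.76)), (165, np.float64(448.36)), (166, np.float64(447.7)), (167, np.float64(447.36)), (168, np.float64(446.64)), (169, np.float64(446.41)), (170, np.float64(445.85))], (np.float64(446.8436724565757), np.float64(152.56327543424317)))
s8 ([(142, np.float64(429.54)), (143, np.float64(430.98)), (144, np.float64(432.38)), (145, np.float64(434.67)), (146, np.float64(433.62)), (147, np.float64(431.62)), (148, np.float64(430.36)), (149, np.float64(431.23)), (150, np.float64(433.6))
[... 345 characters left out ...]
.33)), (164, np.float64(447.63)), (165, np.float64(447.38)), (166, np.float64(446.78)), (167, np.float64(446.39)), (168, np.float64(445.95)), (169, np.float64(445.55))], (np.float64(446.855), np.float64(152.5475)))
-0.25 [[449.3, 166.1], [452.3, 160.5], [455.5, 154.7]] pan rim near [416.  173.4]
-0.2 [[448.6, 166.0], [451.3, 160.3], [454.1, 154.5]] pan rim near [415.8 174.8]
-0.15 [[447.9, 165.9], [450.3, 160.1], [452.7, 154.3]] pan rim near [415.5 176.3]
-0.1 [[447.2, 165.8], [449.2, 160.0], [451.3, 154.1]] pan rim near [415.3 177.7]
-0.05 [[446.5, 165.8], [448.2, 160.0], [449.9, 154.0]] pan rim near [415.  179.2]
0 [[445.8, 165.7], [447.1, 159.9], [448.4, 154.0]] pan rim near [414.8 180.6]
```

The pointer is at about -0.185, a deficit of about 218 g, so the 240 g weight is needed (expected about +0.02). Go to it and measure.

Run:
```python
from h import *
G=[.5255,-.2600]; r.reach([*G,.36],[180,0,90])
w=snap("wrist","w9.png"); u=proj(w,[*G,.082]); print(u,proj(w,[*G,.046]),r.sense()["clock"])
f=w["frame"]; u=u.astype(int); a,b=max(u[1]-150,0),u[1]+90
cv2.imwrite("pics/c9.png",cv2.resize(f[a:b,u[0]-120:u[0]+120,::-1],(480,2*(b-a)))); print(a,u[0]-120)
```

```text
[317.56078623 204.80009157] [317.72697859 194.01714539] 27.0417
54 197
```

View pics/c9.png

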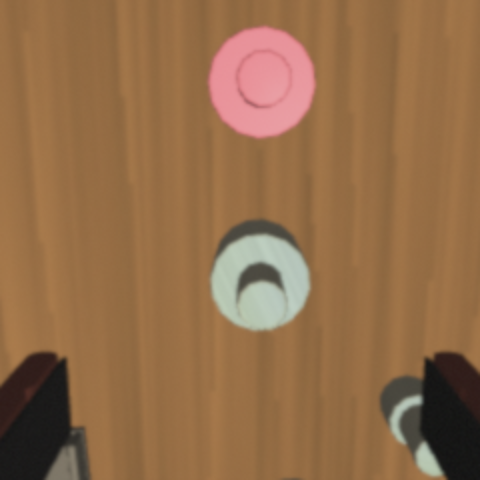

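The grey 240 g stem top is at crop (262,304), i.e. pixel (328,206). The pink one is ahead and clear. Grasp the grey one and set it beside the brass.

Run:
```python
from h import *
w=snap("wrist"); P=(onz(w,328,206,.082)+onz(w,327.5,195,.046))/2; print(P)
r.servo_line([P[0],P[1],.27],speed=.2); r.servo_line([P[0],P[1],.231],speed=.08); r.grab(25)
s=r.sense(); print(s["opening"],s["contact_force"])
r.servo_line([P[0],P[1],.36],speed=.2); s=r.sense(); print(s["opening"],s["contact_force"])
C=np.load("C.npy"); n=np.array([np.sin(np.radians(4)),np.cos(np.radians(4))]); p=C+.029*n
r.reach([C[0],.06,.44],[180,0,90]); w=snap("wrist","w10.png")
print(s["clock"],p)
setdown(*p,.231,.1135)
r.reach([C[0],.0,.42],[180,0,90]); r.wait(.5)
s=snap("scene","s10.png"); print(r.sense()["clock"])
from ang import redline; print(redline(s["frame"][:,:,::-1]))
cv2.imwrite("pics/c10.png",cv2.resize(s["frame"][110:270,180:540,::-1],(800,356),interpolation=2))
```

```text
[ 0.53390557 -0.26079914  0.064     ]
0.01961147956798185 [-0.92107877  0.60979896 -0.2515025 ]
0.01950081362825856 [ 0.35811542 -0.36370846 -2.56783419]
30.1667 [0.43862422 0.24327094]
down -2.1398008060316065 -0.43420301424538876 pan z 0.0995
39.25
([(142, np.float64(430.09)), (143, np.float64(431.81)), (144, np.float64(433.6)), (145, np.float64(435.3)), (146, np.float64(437.65)), (147, np.float64(434.73)), (148, np.float64(431.76)), (149, np.float64(431.09)), (150, np.float64(432.25)), (159, np.float64(445.52)), (160, np.float64(445.33)), (161, np.float64(445.25)), (162, np.float64(445.18)), (163, np.float64(444.73)), (164, np.float64(444.48)), (165, np.float64(444.37)), (166, np.float64(444.26)), (167, np.float64(444.14))], (np.float64(nan), np.float64(nan)))ang.py:7: RuntimeWarning: invalid value encountered in scalar divide
  ys,xs=np.mgrid[:45,:45]; return out,((g*xs).sum()/g.sum()+425,(g*ys).sum()/g.sum()+140)
```

View pics/c10.png

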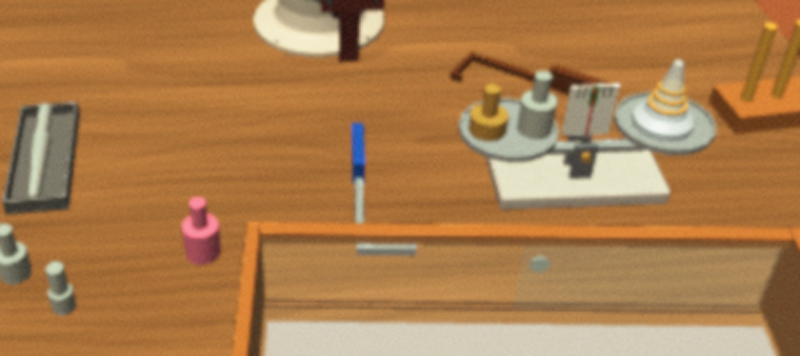

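Both weights stand in the pan, the beam looks level, and the pointer lies over the green mark (about +0.01). The hook lies on the table. Handing in.

```bash
python3 -c "
from station import r
print(r.hand_in())"
```

```text
the job is handed in; nothing more can be done
None
```

I weighed the crystal with the 500 g brass and the 240 g aluminium weight: the beam is level (about +0.01 to +0.02 rad, in the green zone), the hook lies on the table, and I handed the job in at about 39 s; hand-in returned no verdict.

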